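# Spin-test the conveyor rollers and bin the ones that bind

## Robot

A 7-joint arm with a two-finger parallel gripper is mounted at the origin on the work surface. World frame = base frame: x ahead of the robot, y to its left, z up, the work surface at z = 0. Lengths are in m, angles in rad, forces in N, time in s.
With the tool pointing down it reaches from about 0.4 to 0.85 m from the base axis. Payload 10.4 kg.
Tool frame: the origin (TCP) lies at the very end of the fingers, on their centre line; the grasp point (between the pads) lies 19 mm behind it; z points along the fingers, y is the line along which they close (so a half turn about z gives the same grasp; the last joint's range is limited). The gripper opens to 85 mm and grips with 20 to 120 N. Pads are 22 mm wide; open, the fingers measure 114 mm over their backs; the gripper's body (76 mm by 85 mm) begins 54 mm behind the grasp point. The pads swing forward as they close: fully open they stand 13 mm farther back than shut.
Start: joints at [1.185, 0.332, -0.065, 1.46, 0.022, 1.35, -0.088], TCP at [0.222, -0.584, 0.231] pointing down, gripper open.
Joint ranges: [-2.6, 2.6], [-0.5, 2.12], [-1.47, 1.34], [0.16, 2.42], [-1.27, 4.41], [0.06, 2.06], [-2.6, 2.6]. Speed limits (rad/s): [2.22, 2.22, 2.79, 2.79, 3.14, 3.14, 3.14].

## Interface

Orientations are given as a unit quaternion [x, y, z, w].
In Python, from cell import get_obs, grab_frame, camera_model, hand_in gives the robot as it stands. The module is installed in compiled form; this text tells all that it offers.
- The arm moves only by the tool carry_out, never from a script. Its arguments are lists of equal length, an entry for each row: "delta_pos": the shift along the tool's x, y, z in mm, a list of three; "spin": the turn about the tool's z in rad; "jaw": the opening, from 0 (shut) to 1 (fully open). A call has 1 to 12 rows; each row is the pose to reach, as a shift and turn from the pose commanded when the call began, along the tool's axes at that moment; what a row does not reach only later rows make up. A row lasts 1/10 s, in which the tool goes at most 50 mm and 8.59 degrees, less where a joint would pass 70% of its speed; a pose out of reach is approached as far as the arm can. A call with a gripper value outside its range is refused whole. The fingers move at their own pace and stop on an object; the grip force is fixed at half the most. Time passes only in rows, so rows that repeat a pose let the fingers close. It gives the time, the measured TCP pose, the force and the opening at its end, in the units of the state.
- get_obs(): the state, without advancing time (a new reading comes with each control period).
- grab_frame(name): name is "scene" or "side" or "wrist"; returns (picture, depth): 384x512x3 uint8, red, green, blue; 384x512 float32, m along the optical axis (not along the pixel's ray), 0 where there is no reading.
- camera_model(name): a dict with "fx", "fy", "cx", "cy" (pixels), "rvec" (rotation vector, rad) and "tvec" (3), from world to camera coordinates, as OpenCV has them; the wrist camera has in their place "T_tool_cam" (4x4, takes a point from camera to tool coordinates, whose origin is the TCP and whose axes are the flange's). Camera axes: x right, y down, z forward; pixel columns grow to the right and rows downward; lengths in m; the calibration is good to about 2 mm. The wrist camera is an equidistant fisheye: a pixel r from the principal point sees the ray r / f radians off the axis. A picture is of the moment at which its call begins: read the wrist's pose just before it. camera_model takes no time and is no camera call.
- hand_in(): hands the job in, once; it reports no verdict.
The state is a dict: "time": time; "joints": joint angles; "joint_vel": joint speeds; "joint_torque": joint torques, N m; "position": TCP position; "tool_rot": TCP orientation; "contact_force": force on the tool from outside, world axes, zero at the start; "torque": the same for the moment, N m; "width": finger opening in m.
Only numpy, scipy, OpenCV 4.12 (cv2) and the standard library are available. Lean on these libraries where they do the work, as an engineer would, in place of code of your own. Each camera call takes 0.05 s, during which the arm holds its last target. There are 200 camera calls.

## Task

Check the rollers of this conveyor section: first try every roller with a fingertip, turning it in one direction at least half a turn or until it jams. Then lift each roller that binds out of its slots and put it in the grey reject bin, and leave the free-running ones seated in the conveyor. Leave the other things on the table where they are.

Things in the scene. Friction and masses are not known exactly. Their poses are not given: they have to be found in the camera images.
- conveyor: gravity roller conveyor section fixed to the table, 360 mm long (its y), 208 mm wide over two aluminium side beams; a black end stop (top 104 mm above the table) crosses its +y end, 183 mm from the middle. Origin on the table under its centre; z up, x across it (along the roller axes), y along it. Open below the rollers down to the table, save end cross ties at y = -169 and 169 mm (top 50 mm above the table).
- slots (a point): centre of the roller bed, 85 mm above the conveyor's origin, same axes. Inside each beam an upright 6 mm plate, 81 mm from the middle, top edge 7 mm above this point, has four open-topped slots 10 mm wide, 14 mm deep, at y = -120, -40, 40 and 120 mm. A roller lifts straight up out of its pair of slots.
- bin: the reject bin: an open grey plastic box without a lid, fixed to the table, 290 mm long (its x) by 200 mm wide (its y) outside, walls and floor 5 mm thick, rim 85 mm above the table, with an 8 mm outward lip. Origin on the table under its centre, z up.
- roller_a: one of four look-alike rollers, one per pair of slots in any order: grey plastic tube 30 mm in diameter, 150 mm long, turning on a steel axle whose flat ends (8 mm wide, 14 high, 176 mm over both) rest in the slots; about 0.24 kg. Origin: middle of the roller on its axis, 85 mm above the table when seated; x along the axis. The frame is the axle's: it does not turn with the tube. Grip across the tube.
- tube_a (a joint): turn of roller_a's tube on its axle, rad, over many turns, right-handed about the roller's x; starts within 0.3 of 0, where a blank white label (40 mm long, a quarter of the girth, nearer the +x end) faces up. A sound roller turns at a light touch, goes right round and runs on when let go. A binding one gives to a push of about 1 N too, but is stopped hard within 0.8 rad of 0, often sooner.
- roller_b: another of the four rollers, in every visible way like roller_a, with the same origin and axes.
- tube_b (a joint): turn of roller_b's tube on its axle, rad, as for tube_a. Any roller may be sound or binding; how many bind is not told.
- roller_c: another of the four rollers, in every visible way like roller_a, with the same origin and axes.
- tube_c (a joint): turn of roller_c's tube on its axle, rad, as for tube_a. Any roller may be sound or binding; how many bind is not told.
- roller_d: another of the four rollers, in every visible way like roller_a, with the same origin and axes.
- tube_d (a joint): turn of roller_d's tube on its axle, rad, as for tube_a. Any roller may be sound or binding; how many bind is not told.
- multimeter: bystander: red and black hand multimeter 170 x 85 x 36 mm lying on the table beyond the conveyor's left end; origin under its centre, its length along its x.
- screwdriver: bystander: a screwdriver lying on the table beyond the far side of the conveyor; origin under its middle.
- io_hub: bystander: a black connection block 130 x 56 x 33 mm with eight round sockets, lying on the table beyond the gap between conveyor and bin; origin under its centre.
Things that resemble listed ones, but are neither listed nor needed, are in the scene too. Leave any purple look-alike of the roller_a alone.

How it is judged:
By the outcome, as a careful person would: the job done as asked, in the order asked, and still so for the second after the job is handed in, with the robot touching nothing.
It also fails if it takes over 72 s, if anything falls off the work surface, if the arm or the gripper's body presses on something with over 40 N, if the wrist force passes 120 N, or if a joint passes its speed limit or range.

## Working session

There is one attempt and no reset: what is moved stays moved. The work goes in short steps, Python scripts to look and compute and a tool call to move; the robot and the scene stay as the last step left them, time stands still between calls to the robot, and variables do not carry over. Pictures are saved under pics/ and viewed, on a budget of 10 in all, crops included, one or two more only if the job needs it, and the job is handed in when it is done.

Besides the shell and the picture viewer there is one more tool, called after "Call:" by a JSON object that holds its "name" and its "arguments", one argument or row to a line. carry_out: Moves the arm, as the interface text tells. Its arguments: {"type":"object","properties":{"delta_pos":{"type":"array","items":{"type":"array","items":{"type":"number"}}},"spin":{"type":"array","items":{"type":"number"}},"jaw":{"type":"array","items":{"type":"number"}}},"required":["delta_pos","spin","jaw"]}

```bash
mkdir -p pics
cat > h.py <<'E'
import numpy as np, cv2
from scipy.spatial.transform import Rotation as R
from cell import get_obs, grab_frame, camera_model
def world(name, d):
    """HxWx3 world points for a fixed camera"""
    m=camera_model(name); h,w=d.shape
    u,v=np.meshgrid(np.arange(w),np.arange(h))
    P=np.stack([(u-m['cx'])/m['fx']*d,(v-m['cy'])/m['fy']*d,d],-1)
    Rm=R.from_rotvec(np.ravel(m['rvec'])).as_matrix()
    return (P-np.ravel(m['tvec']))@Rm
def save(n,p): cv2.imwrite('pics/'+n,p[:,:,::-1])
E
python3 - <<'E'
from h import *
o=get_obs(); print({k:np.round(v,3) for k,v in o.items()})
ps=[]
for n in ('scene','side'):
    p,d=grab_frame(n); np.savez(n,p=p,d=d); save(n+'0.png',cv2.resize(p,(800,600)))
    m=camera_model(n); Rm=R.from_rotvec(np.ravel(m['rvec'])).as_matrix(); print(n,-Rm.T@np.ravel(m['tvec']),Rm[2],m['fx'])
E
```

```text
{'time': np.float64(0.0), 'joints': array([ 1.185,  0.333, -0.065,  1.461,  0.022,  1.35 , -0.088]), 'joint_vel': array([-0.001,  0.   , -0.003, -0.001, -0.001, -0.001,  0.001]), 'joint_torque': array([-0.0000e+00, -6.2544e+01,  4.9000e-02, -3.9160e+01,  1.6000e-02,
        1.0000e-02, -0.0000e+00]), 'position': array([ 0.222, -0.584,  0.231]), 'tool_rot': array([ 0.984,  0.18 , -0.   , -0.001]), 'contact_force': array([0.446, 1.254, 0.199]), 'torque': array([-0.004, -0.019, -0.026]), 'width': np.float64(0.085)}
scene [1.03927387 0.21562399 0.79721023] [-0.55069119 -0.20409332 -0.80937329] 355.2451904564055
side [0.39792436 0.9964284  0.9318341 ] [ 0.11343915 -0.7494036  -0.65232339] 455.3481352600712
```

View pics/scene0.png

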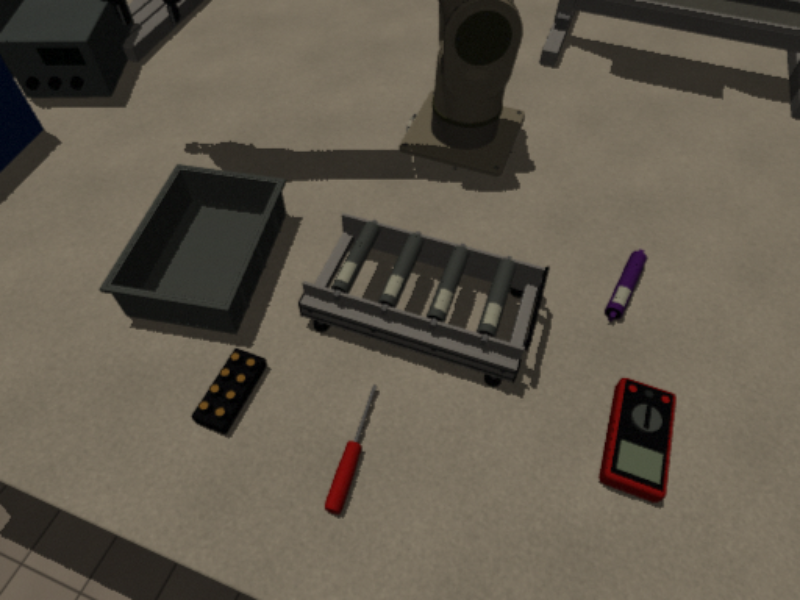

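View pics/side0.png

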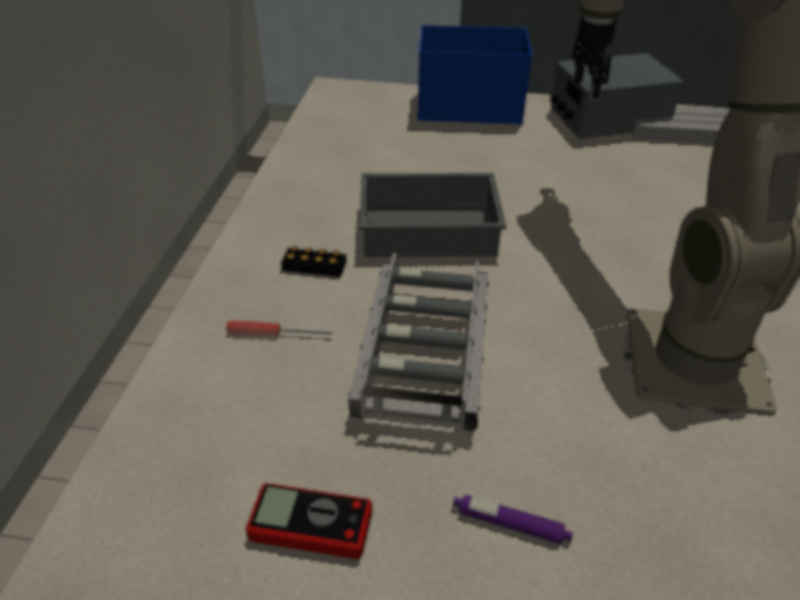

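The candidates in scene0 are four grey rollers at about (355,255), (402,268), (449,282) and (497,295), all in the conveyor. The purple look-alike at (627,285) is to be left alone. The grey bin is at (200,245) and the blue box at the far left isn't it. Next I'll measure poses and check a close crop.

Run:
```python
from h import *
s=np.load('scene.npz'); W=world('scene',s['d']); t=np.load('side.npz'); V=world('side',t['d'])
for n,Wd in(('scene',W),('side',V)):
    Q=Wd.reshape(-1,3)
    k=(Q[:,0]>.25)&(Q[:,0]<.75)&(Q[:,1]>-.25)&(Q[:,1]<.35)
    Q=Q[k]; print(n,'table z',np.median(Q[Q[:,2]<.02,2]))
    c=Q[(Q[:,2]>.093)&(Q[:,2]<.112)]
    c=c[c[:,1]>-0.22]
    im=np.zeros((600,500),np.uint8); ij=((c[:,:2]-[.25,-.25])*1000).astype(int); im[ij[:,1].clip(0,599),ij[:,0].clip(0,499)]=255
    im=cv2.morphologyEx(im,cv2.MORPH_CLOSE,np.ones((7,7)))
    N,L,st,ce=cv2.connectedComponentsWithStats(im)
    for i in range(1,N):
        if st[i,4]<150: continue
        q=c[L[ij[:,1].clip(0,599),ij[:,0].clip(0,499)]==i]
        r=cv2.minAreaRect(q[:,:2].astype(np.float32)*1000)
        print(np.round(r[0],1),np.round(r[1],1),round(r[2],1),'ztop',np.percentile(q[:,2],[5,95]).round(4))
    # bin rim
    Q=Wd.reshape(-1,3); b=Q[(Q[:,2]>.078)&(Q[:,2]<.092)&(Q[:,1]<-.15)&(Q[:,1]>-.65)&(Q[:,0]>.2)&(Q[:,0]<.85)]
    r=cv2.minAreaRect(b[:,:2].astype(np.float32)*1000); print('bin',r,len(b))
u=cv2.resize(s['p'][125:250,60:360],(800,333),interpolation=cv2.INTER_CUBIC); u=np.clip(u*1.6,0,255).astype(np.uint8); save('crop1.png',u)
```

```text
scene table z 0.0002759432590567715
[499.1 -44.7] [167.4  27.6] 0.8 ztop [0.0935 0.1015]
[496.9  35. ] [169.7  42.5] 8.8 ztop [0.0937 0.1015]
[491.6 113.8] [163.   26.1] 1.5 ztop [0.0939 0.1016]
[494.2 193.8] [161.8  25.9] 1.4 ztop [0.094  0.1017]
[497.9 255.3] [ 39.9 162.6] 77.8 ztop [0.0938 0.1062]
bin ((536.19775390625, -325.41595458984375), (308.72119140625, 219.74794006347656), 10.408550262451172) 1785
side table z 0.0009550212571052125
[502.1 -43. ] [ 26.9 159.9] 89.4 ztop [0.0939 0.1025]
[494.6  36.4] [ 29.5 163.7] 89.9 ztop [0.0939 0.1021]
[492.9 115.2] [ 36.8 171.5] 86.6 ztop [0.0934 0.102 ]
[490.5 194.8] [171.3  29.9] 0.7 ztop [0.0937 0.1023]
[489.4 256.7] [155.3   9.7] 1.5 ztop [0.0939 0.1058]
bin ((536.2445068359375, -327.7984619140625), (306.09246826171875, 229.44866943359375), 10.33556079864502) 933
```

View pics/crop1.png

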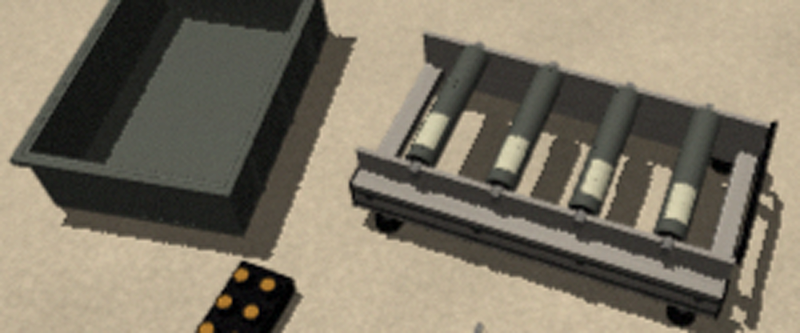

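The crop confirms the four grey labelled rollers in the beams (crop pixels (445,100), (520,130), (605,150), (690,170)) and the bin to their left. The conveyor's centre is about (495,75) mm with yaw about 0.03, and the bin's is about (536,-327) with yaw 0.18.

```bash
cat >> h.py <<'E'
YAW=0.03; C0=np.array([495.,75.1])
def roller(i): s=(-120,-40,40,120)[i]; return C0+s*np.array([-np.sin(YAW),np.cos(YAW)])
def delta(x,y,z,yaw):
    """tool-axis shift (mm) and spin to the TCP pose (mm) pointing down, tool x at yaw"""
    o=get_obs(); M=R.from_quat(o['tool_rot']).as_matrix()
    d=M.T@(np.array([x,y,z])-o['position']*1000); cur=np.arctan2(M[1,0],M[0,0])
    print(np.round(d,1),'spin',round(-(yaw-cur),3),'tilt',np.round(M[:,2],4),'tcp',np.round(o['position']*1e3,1),'w',round(o['width']*1e3,1),'F',np.round(o['contact_force'],1),'t',round(o['time'],2))
E
python3 -c "
from h import *
for i in range(4): print(roller(i))
delta(*roller(0),150,YAW)"
```

```text
[498.59946002 -44.84600405]
[496.19982001  35.11799865]
[493.80017999 115.08200135]
[491.40053998 195.04600405]
[ 450.2 -405.7   81.1] spin 0.333 tilt [-5.0e-04  1.2e-03 -1.0e+00] tcp [ 221.7 -584.   230.6] w 85.1 F [ 0.3 -0.5  0.1] t 0.1
```

Call:
{"name": "carry_out", "arguments": {
  "delta_pos": [
    [37,-34,0],
    [75,-68,0],
    [112,-101,0],
    [150,-135,0],
    [187,-169,0],
    [225,-203,0],
    [262,-236,5],
    [300,-270,10],
    [337,-304,15],
    [375,-338,20],
    [412,-372,25],
    [450,-406,30]
  ],
  "spin": [0.03,0.06,0.09,0.12,0.15,0.18,0.21,0.24,0.27,0.3,0.333,0.333],
  "jaw": [0.54,0.54,0.54,0.54,0.54,0.54,0.54,0.54,0.54,0.54,0.54,0.54]
}}

```text
time: 1.3
position: [0.4953, -0.0499, 0.2019]
tool_rot: [1.0, 0.014, 0.0, 0.0]
contact_force: [0.4, -0.4, 0.4]
width: 0.0463
```

```bash
python3 -c "
from h import *
delta(*roller(0),120,YAW)"
```

```text
[ 3.4 -5.  81.9] spin -0.002 tilt [ 2.e-04 -4.e-04 -1.e+00] tcp [495.3 -49.9 201.9] w 46.3 F [ 0.4 -0.4  0.4] t 1.3
```

Call:
{"name": "carry_out", "arguments": {
  "delta_pos": [
    [0,0,30],
    [0,0,60],
    [0,0,70],
    [0,0,70]
  ],
  "spin": [0,0,0,0],
  "jaw": [0.54,0.54,0.54,0.54]
}}

```text
time: 1.7
position: [0.494, -0.0519, 0.1309]
tool_rot: [1.0, 0.015, -0.001, -0.0]
contact_force: [0.1, 1.5, -0.1]
width: 0.0461
```

```bash
python3 -c "
from h import *
delta(*roller(0),120,YAW)
print({k:np.round(v,3) for k,v in camera_model('wrist').items()})
p,d=grab_frame('wrist'); np.savez('w',p=p,d=d); save('w1.png',np.clip(p*1.5,0,255).astype(np.uint8))"
```

```text
[ 4.9 -6.9 10.9] spin -0.0 tilt [-2.9e-03  6.0e-04 -1.0e+00] tcp [494.  -51.9 130.9] w 46.1 F [ 0.1  1.5 -0.1] t 1.7
{'fx': np.float64(297.319), 'fy': np.float64(297.319), 'cx': np.float64(250.041), 'cy': np.float64(191.97), 'T_tool_cam': array([[ 0.001, -0.963, -0.27 ,  0.069],
       [ 1.   ,  0.001,  0.001, -0.   ],
       [-0.001, -0.27 ,  0.963, -0.142],
       [ 0.   ,  0.   ,  0.   ,  1.   ]])}
```

View pics/w1.png

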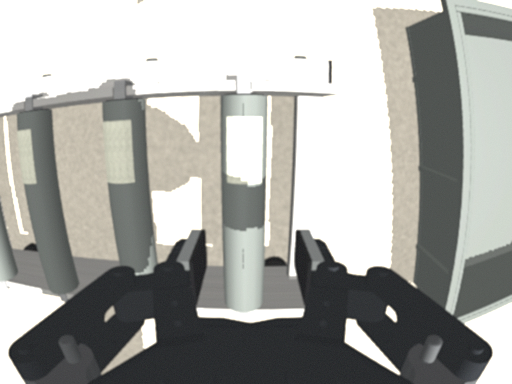

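Wrist view: the roller at px (244,200) lies between the fingers (midpoint px 251), so the gripper is slightly off towards -y, as the measured pose says. I'll correct that and lower to straddle it.

Call:
{"name": "carry_out", "arguments": {
  "delta_pos": [
    [5,-7,0],
    [5,-7,15],
    [5,-7,35],
    [5,-7,45],
    [5,-7,45]
  ],
  "spin": [0,0,0,0,0],
  "jaw": [0.54,0.54,0.54,0.54,0.54]
}}

```text
time: 2.25
position: [0.4997, -0.0444, 0.0868]
tool_rot: [1.0, 0.015, -0.0, -0.0]
contact_force: [0.4, -0.2, -0.3]
width: 0.0463
```

```bash
python3 -c "
from h import *
delta(*roller(0),80,YAW)"
```

```text
[-1.1  0.4  6.8] spin -0.0 tilt [-8.e-04  2.e-04 -1.e+00] tcp [499.7 -44.4  86.8] w 46.3 F [ 0.4 -0.2 -0.3] t 2.25
```

Call:
{"name": "carry_out", "arguments": {
  "delta_pos": [
    [0,-3,7],
    [0,-6,7],
    [0,-8,7],
    [0,-9,7],
    [0,-9,7]
  ],
  "spin": [0,0,0,0,0],
  "jaw": [0.54,0.54,0.54,0.54,0.54]
}}

```text
time: 2.75
position: [0.4998, -0.0377, 0.0806]
tool_rot: [1.0, 0.014, 0.0, 0.001]
contact_force: [-0.1, -8.2, 0.6]
width: 0.0463
```

Call:
{"name": "carry_out", "arguments": {
  "delta_pos": [
    [0,0,4],
    [0,0,8],
    [0,0,12],
    [0,0,16],
    [0,0,20]
  ],
  "spin": [0,0,0,0,0],
  "jaw": [0.54,0.54,0.54,0.54,0.54]
}}

```text
time: 3.25
position: [0.5011, -0.0387, 0.0616]
tool_rot: [1.0, 0.014, 0.002, 0.002]
contact_force: [0.0, -11.7, 8.5]
width: 0.046
```

```bash
cat >> h.py <<'E'
def labels(tag):
    """wrist picture, unwarped point per roller is left to the eye; print label blob per tube in the scene view"""
    p,d=grab_frame('scene'); np.savez('s_'+tag,p=p); return p
def strip(tags,out):
    a=[cv2.resize(np.clip(np.load('s_%s.npz'%t)['p'][135:220,190:350]*1.6,0,255).astype(np.uint8),(480,255),interpolation=cv2.INTER_CUBIC) for t in tags]
    save(out,np.vstack(a[:2]) if len(a)<3 else np.vstack([np.hstack([cv2.resize(x,(400,212)) for x in a[i:i+2]]) for i in range(0,len(a),2)]))
E
python3 -c "
from h import *
delta(*roller(0),80,YAW)
labels('r0a'); strip(['r0a'],'r0a.png')"
```

```text
[ -2.6   6.2 -18.3] spin -0.003 tilt [ 0.0033 -0.004  -1.    ] tcp [501.1 -38.7  61.6] w 46.0 F [  0.  -11.7   8.5] t 3.25
```

View pics/r0a.png

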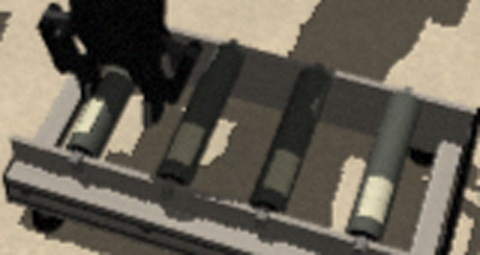

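Call:
{"name": "carry_out", "arguments": {
  "delta_pos": [
    [0,0,4],
    [0,0,8],
    [0,0,12],
    [0,0,12]
  ],
  "spin": [0,0,0,0],
  "jaw": [0.54,0.54,0.54,0.54]
}}

```text
time: 3.7
position: [0.5012, -0.0387, 0.0494]
tool_rot: [1.0, 0.014, 0.002, 0.002]
contact_force: [0.2, -11.7, 5.9]
width: 0.0463
```

```bash
cat >> h.py <<'E'
def prof(p,d,i,off=0.):
    W=world('scene',d)*1000; q=W[...,:2]-roller(i); c,s=np.cos(YAW),np.sin(YAW)
    x=q[...,0]*c+q[...,1]*s; y=-q[...,0]*s+q[...,1]*c-off; z=W[...,2]-85
    k=(np.hypot(y,z)>11)&(np.hypot(y,z)<19)
    th=np.degrees(np.arctan2(-y,z)); g=p.astype(float).mean(-1)
    out=[]
    for a in range(-90,91,15):
        m=k&(abs(th-a)<=7.5); L=m&(x>25)&(x<50); T=m&(x<-5)&(x>-50)
        out.append('%d'%g[L].mean() if L.sum()>2 else '-')
    return ' '.join(out)
E
python3 -c "
from h import *
s=np.load('scene.npz')
print('label brightness for theta(about +x)=-90..90 step 15'); 
for i in range(4): print('start',i,prof(s['p'],s['d'],i))
delta(*roller(0),80,YAW)
for k in range(2):
  p,d=grab_frame('scene'); print(prof(p,d,0))
np.savez('s_r0b',p=p)"
```

```text
label brightness for theta(about +x)=-90..90 step 15
start 0 66 41 22 28 76 105 116 122 121 109 - - -
start 1 64 41 24 34 82 105 116 121 121 103 68 - -
start 2 - 59 41 60 86 105 115 121 107 65 46 - -
start 3 - 29 29 49 82 104 115 122 119 89 52 47 -
[ -2.6   6.2 -30.5] spin -0.003 tilt [ 0.0033 -0.0038 -1.    ] tcp [501.2 -38.7  49.4] w 46.3 F [  0.2 -11.7   5.9] t 3.7
71 37 23 22 31 39 70 125 127 121 105 - -
72 45 23 24 34 40 68 127 126 118 - - -
```

Call:
{"name": "carry_out", "arguments": {
  "delta_pos": [
    [0,5,0],
    [0,9,-20],
    [0,9,-50],
    [0,9,-66],
    [0,-20,-66],
    [0,-50,-66],
    [0,-71,-66],
    [0,-71,-66],
    [0,-71,-66],
    [0,-71,-45],
    [0,-71,-31],
    [0,-71,-31]
  ],
  "spin": [0,0,0,0,0,0,0,0,0,0,0,0],
  "jaw": [0.54,0.54,0.54,0.54,0.54,0.54,0.54,0.54,0.54,0.54,0.54,0.54]
}}

```text
time: 5.0
position: [0.496, 0.0344, 0.0771]
tool_rot: [1.0, 0.014, -0.002, 0.0]
contact_force: [0.3, -0.4, -0.6]
width: 0.046
```

```bash
python3 -c "
from h import *
delta(*roller(1),80,YAW)"
```

```text
[ 0.2 -0.8 -2.9] spin -0.001 tilt [-3.6e-03 -1.0e-04 -1.0e+00] tcp [496.   34.4  77.1] w 46.0 F [ 0.3 -0.4 -0.6] t 5.0
```

Call:
{"name": "carry_out", "arguments": {
  "delta_pos": [
    [0,-5,-3],
    [0,-8,-3],
    [0,-10,-3],
    [0,-10,-3],
    [0,-10,2],
    [0,-10,7],
    [0,-10,12],
    [0,-10,17],
    [0,-10,22],
    [0,-10,27]
  ],
  "spin": [0,0,0,0,0,0,0,0,0,0],
  "jaw": [0.54,0.54,0.54,0.54,0.54,0.54,0.54,0.54,0.54,0.54]
}}

```text
time: 6.0
position: [0.4976, 0.0422, 0.0525]
tool_rot: [1.0, 0.014, 0.0, 0.002]
contact_force: [-0.4, -12.9, 0.2]
width: 0.0462
```

```bash
python3 -c "
from h import *
delta(*roller(1),80,YAW)
for k in range(2):
  p,d=grab_frame('scene'); print(prof(p,d,0),'|',prof(p,d,1))
np.savez('s_r1b',p=p)"
```

```text
[ -1.6   7.1 -27.5] spin -0.003 tilt [ 5.0e-04 -3.9e-03 -1.0e+00] tcp [497.6  42.2  52.5] w 46.2 F [ -0.4 -12.9   0.2] t 6.0
70 40 24 28 39 48 99 127 125 118 - - - | - 48 24 24 35 44 54 57 55 52 49 - -
65 42 25 29 38 46 96 128 124 118 104 - - | - 52 25 26 35 41 54 57 56 52 51 - -
```

Call:
{"name": "carry_out", "arguments": {
  "delta_pos": [
    [0,7,0],
    [0,7,-28],
    [0,7,-29],
    [0,2,-29],
    [0,0,-29],
    [0,0,-29],
    [0,0,-22],
    [0,0,-14],
    [0,0,-6],
    [0,0,1],
    [0,4,5],
    [0,9,5]
  ],
  "spin": [0,0,0,0,0,0,0,0,0,0,0,0],
  "jaw": [0.54,0.54,0.54,0.54,0.54,0.54,0.54,0.54,0.54,0.54,0.54,0.54]
}}

```text
time: 7.3
position: [0.4966, 0.0369, 0.0462]
tool_rot: [1.0, 0.015, -0.001, -0.0]
contact_force: [-0.8, 1.2, 0.0]
width: 0.0463
```

```bash
python3 -c "
from h import *
delta(*roller(1),80,YAW)
for k in range(8):
  p,d=grab_frame('scene'); print(prof(p,d,1))
delta(*roller(2),80,YAW)"
```

```text
[ -0.5   1.7 -33.8] spin 0.001 tilt [-1.5e-03  5.0e-04 -1.0e+00] tcp [496.6  36.9  46.2] w 46.3 F [-0.8  1.2  0. ] t 7.3
78 63 34 25 29 34 46 53 56 51 44 - -
74 52 33 26 30 32 41 54 55 52 45 - -
- 56 33 26 29 35 41 53 56 52 45 - -
- 54 36 25 30 36 44 52 56 52 - 42 -
- 63 33 26 28 37 43 53 55 52 46 - -
74 56 38 24 29 36 41 51 55 51 - - -
- 63 36 24 29 36 44 48 55 52 44 - -
71 60 39 24 30 35 42 52 56 51 44 45 -
[ -1.3 -78.4 -32.8] spin 0.0 tilt [ 3.e-04  1.e-04 -1.e+00] tcp [497.5  36.7  47.2] w 45.8 F [ 0.5 -0.4  0.3] t 7.7
```

Call:
{"name": "carry_out", "arguments": {
  "delta_pos": [
    [0,0,-15],
    [0,0,-33],
    [0,0,-34],
    [0,-5,-34],
    [0,-8,-34],
    [0,-9,-34],
    [0,-9,-34],
    [0,-9,-26],
    [0,-9,-18],
    [0,-9,-10],
    [0,-9,-2],
    [0,-9,-2]
  ],
  "spin": [0,0,0,0,0,0,0,0,0,0,0,0],
  "jaw": [0.54,0.54,0.54,0.54,0.54,0.54,0.54,0.54,0.54,0.54,0.54,0.54]
}}

```text
time: 8.9
position: [0.4973, 0.0422, 0.0478]
tool_rot: [1.0, 0.014, -0.0, 0.002]
contact_force: [3.1, -13.0, -0.8]
width: 0.0463
```

```bash
python3 -c "
from h import *
delta(*roller(1),80,YAW)
for k in range(2):
  p,d=grab_frame('scene'); print(prof(p,d,1))
np.savez('s_r1c',p=p)
delta(*roller(2),80,YAW)"
```

```text
[ -1.3   7.2 -32.2] spin -0.003 tilt [-6.0e-04 -3.3e-03 -1.0e+00] tcp [497.3  42.2  47.8] w 46.3 F [  3.1 -13.   -0.8] t 8.9
66 41 21 26 32 82 123 128 125 119 98 - -
- 50 25 24 34 92 122 129 124 116 101 - -
[ -1.5 -72.8 -31.9] spin -0.003 tilt [-5.0e-04 -3.4e-03 -1.0e+00] tcp [497.3  42.2  48.3] w 46.3 F [  3.6 -12.9  -1. ] t 9.0
```

Roller 1 went right round: its label vanished and came back. Next is roller 2.

Call:
{"name": "carry_out", "arguments": {
  "delta_pos": [
    [0,7,0],
    [0,9,0],
    [0,9,-30],
    [0,9,-66],
    [0,-20,-66],
    [0,-50,-66],
    [0,-72,-66],
    [0,-72,-66],
    [0,-72,-66],
    [0,-72,-45],
    [0,-72,-32],
    [0,-72,-32]
  ],
  "spin": [0,0,0,0,0,0,0,0,0,0,0,0],
  "jaw": [0.54,0.54,0.54,0.54,0.54,0.54,0.54,0.54,0.54,0.54,0.54,0.54]
}}

```text
time: 10.2
position: [0.4936, 0.1161, 0.0791]
tool_rot: [1.0, 0.014, -0.002, 0.0]
contact_force: [-0.0, 0.2, 0.4]
width: 0.0464
```

Call:
{"name": "carry_out", "arguments": {
  "delta_pos": [
    [0,-5,0],
    [0,-8,0],
    [0,-9.5,0],
    [0,-9.5,0],
    [0,-9.5,6],
    [0,-9.5,12],
    [0,-9.5,18],
    [0,-9.5,24],
    [0,-9.5,29],
    [0,-9.5,29]
  ],
  "spin": [0,0,0,0,0,0,0,0,0,0],
  "jaw": [0.54,0.54,0.54,0.54,0.54,0.54,0.54,0.54,0.54,0.54]
}}

```text
time: 11.2
position: [0.4949, 0.1222, 0.0516]
tool_rot: [1.0, 0.013, -0.001, 0.003]
contact_force: [-0.2, -16.1, -0.3]
width: 0.0462
```

```bash
python3 -c "
from h import *
delta(*roller(2),80,YAW)
for k in range(2):
  p,d=grab_frame('scene'); print(prof(p,d,2))
np.savez('s_r2a',p=p)"
```

```text
[ -1.3   7.3 -28.4] spin -0.004 tilt [-0.0013 -0.0057 -1.    ] tcp [494.9 122.2  51.6] w 46.2 F [ -0.2 -16.1  -0.3] t 11.2
- 60 30 26 32 45 53 56 55 55 67 - -
- 62 35 27 33 45 53 56 55 58 73 - -
```

Call:
{"name": "carry_out", "arguments": {
  "delta_pos": [
    [0,7,0],
    [0,9,0],
    [0,9,-20],
    [0,9,-29],
    [0,4,-29],
    [0,0,-29],
    [0,0,-29],
    [0,0,-22],
    [0,0,-14],
    [0,0,-7],
    [0,0,0],
    [0,0,0]
  ],
  "spin": [0,0,0,0,0,0,0,0,0,0,0,0],
  "jaw": [0.54,0.54,0.54,0.54,0.54,0.54,0.54,0.54,0.54,0.54,0.54,0.54]
}}

```text
time: 12.5
position: [0.4961, 0.1223, 0.0509]
tool_rot: [1.0, 0.013, 0.001, 0.003]
contact_force: [7.5, -17.6, 0.7]
width: 0.0464
```

Call:
{"name": "carry_out", "arguments": {
  "delta_pos": [
    [0,7,0],
    [0,9,0],
    [0,9,-20],
    [0,9,-29],
    [0,4,-29],
    [0,0,-29],
    [0,0,-29],
    [0,0,-22],
    [0,0,-14],
    [0,0,-7],
    [0,0,0],
    [0,0,0]
  ],
  "spin": [0,0,0,0,0,0,0,0,0,0,0,0],
  "jaw": [0.54,0.54,0.54,0.54,0.54,0.54,0.54,0.54,0.54,0.54,0.54,0.54]
}}

```text
time: 13.7
position: [0.4957, 0.1223, 0.0506]
tool_rot: [1.0, 0.013, 0.0, 0.003]
contact_force: [6.3, -17.0, -0.4]
width: 0.0461
```

```bash
python3 -c "
from h import *
delta(*roller(2),80,YAW)
for k in range(2):
  p,d=grab_frame('scene'); print(prof(p,d,2))
np.savez('s_r2c',p=p)
delta(*roller(3),80,YAW)"
```

```text
[ -2.1   7.3 -29.4] spin -0.004 tilt [ 4.0e-04 -5.3e-03 -1.0e+00] tcp [495.7 122.3  50.6] w 46.1 F [  6.3 -17.   -0.4] t 13.7
- - 49 61 82 99 123 127 93 55 46 - -
- 54 48 58 77 98 123 125 79 52 45 - -
[ -2.4 -72.7 -29.4] spin -0.004 tilt [ 4.0e-04 -5.4e-03 -1.0e+00] tcp [495.7 122.3  51. ] w 46.3 F [  6.2 -17.3   0.1] t 13.8
```

Roller 2 also went round: its label came back near the top. Next is roller 3.

Call:
{"name": "carry_out", "arguments": {
  "delta_pos": [
    [0,7,0],
    [0,9,0],
    [0,9,-30],
    [0,9,-64],
    [0,-20,-64],
    [0,-50,-64],
    [0,-71,-64],
    [0,-71,-64],
    [0,-71,-64],
    [0,-71,-45],
    [0,-71,-30],
    [0,-71,-30]
  ],
  "spin": [0,0,0,0,0,0,0,0,0,0,0,0],
  "jaw": [0.54,0.54,0.54,0.54,0.54,0.54,0.54,0.54,0.54,0.54,0.54,0.54]
}}

```text
time: 15.0
position: [0.4913, 0.1963, 0.0797]
tool_rot: [1.0, 0.014, -0.002, 0.001]
contact_force: [-0.1, -0.1, 0.0]
width: 0.0465
```

Call:
{"name": "carry_out", "arguments": {
  "delta_pos": [
    [0,-5,0],
    [0,-8,0],
    [0,-9.5,0],
    [0,-9.5,0],
    [0,-9.5,6],
    [0,-9.5,12],
    [0,-9.5,18],
    [0,-9.5,24],
    [0,-9.5,29],
    [0,-9.5,29]
  ],
  "spin": [0,0,0,0,0,0,0,0,0,0],
  "jaw": [0.54,0.54,0.54,0.54,0.54,0.54,0.54,0.54,0.54,0.54]
}}

```text
time: 16.0
position: [0.4946, 0.2015, 0.0561]
tool_rot: [1.0, 0.012, 0.001, 0.005]
contact_force: [-11.1, -29.7, 40.5]
width: 0.046
```

```bash
python3 -c "
from h import *
delta(*roller(3),80,YAW)
for k in range(2):
  p,d=grab_frame('scene'); print(prof(p,d,3))
np.savez('s_r3a',p=p)"
```

```text
[ -3.3   6.6 -23.9] spin -0.006 tilt [ 0.002  -0.0091 -1.    ] tcp [494.6 201.5  56.1] w 46.0 F [-11.1 -29.7  40.5] t 16.0
- - 28 27 33 44 55 64 112 119 105 91 -
- - 28 25 33 43 55 63 111 116 104 91 -
```

Unlike the others, roller 3 gave 40 N upward, probably a gripper knuckle on the end stop. I'll back off and test it from its +y side instead.

Call:
{"name": "carry_out", "arguments": {
  "delta_pos": [
    [0,6,-5],
    [0,10,-7],
    [0,10,-15],
    [0,10,-29],
    [0,10,-29]
  ],
  "spin": [0,0,0,0,0],
  "jaw": [0.54,0.54,0.54,0.54,0.54]
}}

```text
time: 16.6
position: [0.4936, 0.1986, 0.0843]
tool_rot: [1.0, 0.015, 0.002, -0.001]
contact_force: [0.4, 0.3, 0.1]
width: 0.0463
```

```bash
python3 -c "
from h import *
delta(*roller(3),80,YAW)
p,d=grab_frame('scene'); print(prof(p,d,3))
p2,d2=grab_frame('wrist'); o=get_obs()
save('w3.png',np.hstack([cv2.resize(np.clip(x*1.5,0,255).astype(np.uint8),(400,300)) for x in (p2,p)]))"
```

```text
[-2.3  3.4  4.3] spin 0.001 tilt [ 0.0031  0.0013 -1.    ] tcp [493.6 198.6  84.3] w 46.3 F [0.4 0.3 0.1] t 16.6
- 34 29 29 37 46 54 75 124 121 109 96 -
```

View pics/w3.png

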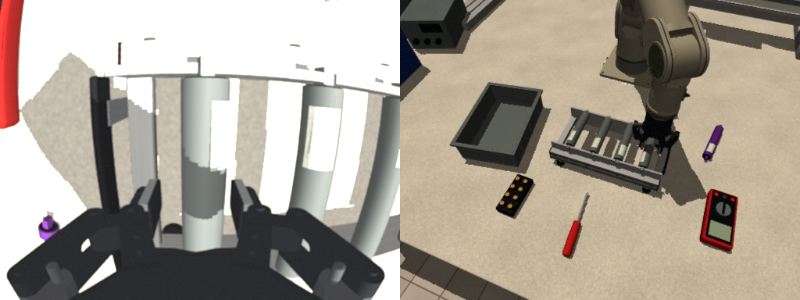

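```bash
python3 -c "
from h import *
delta(*roller(3),80,YAW)"
```

```text
[-1.5  2.7  2.6] spin 0.0 tilt [ 1.1e-03  3.0e-04 -1.0e+00] tcp [492.8 197.8  82.6] w 46.5 F [-0.2 -0.9 -0.2] t 16.7
```

Call:
{"name": "carry_out", "arguments": {
  "delta_pos": [
    [0,5,-2],
    [0,9,-4],
    [0,11,-4],
    [0,11,-4],
    [0,11,1],
    [0,11,6],
    [0,11,11],
    [0,11,16],
    [0,11,19],
    [0,11,19]
  ],
  "spin": [0,0,0,0,0,0,0,0,0,0],
  "jaw": [0.54,0.54,0.54,0.54,0.54,0.54,0.54,0.54,0.54,0.54]
}}

```text
time: 17.7
position: [0.4926, 0.1862, 0.0624]
tool_rot: [1.0, 0.015, -0.0, 0.0]
contact_force: [0.2, -0.3, 0.0]
width: 0.0462
```

```bash
python3 -c "
from h import *
delta(*roller(3),80,YAW)
for k in range(2):
  p,d=grab_frame('scene'); print(prof(p,d,3))
np.savez('s_r3b',p=p)"
```

```text
[ -1.   -8.8 -17.6] spin -0.0 tilt [-9.e-04 -2.e-04 -1.e+00] tcp [492.6 186.2  62.4] w 46.2 F [ 0.2 -0.3  0. ] t 17.7
- - 29 23 25 29 35 57 106 117 103 97 -
- 33 25 25 26 29 37 54 110 115 102 95 -
```

Call:
{"name": "carry_out", "arguments": {
  "delta_pos": [
    [0,0,-12],
    [0,0,-24],
    [0,0,-24],
    [0,2,-24],
    [0,3,-24],
    [0,3,-24],
    [0,3,-18],
    [0,3,-12],
    [0,3,-6],
    [0,3,-1],
    [0,3,-1]
  ],
  "spin": [0,0,0,0,0,0,0,0,0,0,0],
  "jaw": [0.54,0.54,0.54,0.54,0.54,0.54,0.54,0.54,0.54,0.54,0.54]
}}

```text
time: 18.9
position: [0.493, 0.1837, 0.063]
tool_rot: [1.0, 0.015, -0.0, -0.0]
contact_force: [3.4, 4.5, 0.6]
width: 0.0461
```

```bash
python3 -c "
from h import *
delta(*roller(3),80,YAW)
for k in range(2):
  p,d=grab_frame('scene'); print(prof(p,d,3))
np.savez('s_r3c',p=p)"
```

```text
[ -1.3 -11.4 -17. ] spin 0.0 tilt [-1.e-04  7.e-04 -1.e+00] tcp [493.  183.7  63. ] w 46.1 F [3.4 4.5 0.6] t 18.9
- 45 44 51 54 65 73 57 41 49 46 46 -
- 45 46 47 55 69 70 65 44 49 45 - 46
```

Call:
{"name": "carry_out", "arguments": {
  "delta_pos": [
    [0,-6,0],
    [0,-8,0],
    [0,-8,-12],
    [0,-8,-23],
    [0,-3,-23],
    [0,0.5,-23],
    [0,0.5,-23],
    [0,0.5,-17],
    [0,0.5,-11],
    [0,0.5,-5],
    [0,0.5,0],
    [0,0.5,0]
  ],
  "spin": [0,0,0,0,0,0,0,0,0,0,0,0],
  "jaw": [0.54,0.54,0.54,0.54,0.54,0.54,0.54,0.54,0.54,0.54,0.54,0.54]
}}

```text
time: 20.2
position: [0.4929, 0.1844, 0.0636]
tool_rot: [1.0, 0.016, 0.0, -0.001]
contact_force: [0.7, 7.3, 2.6]
width: 0.0458
```

```bash
python3 -c "
from h import *
delta(*roller(3),80,YAW)
for k in range(2):
  p,d=grab_frame('scene'); print(prof(p,d,3))
np.savez('s_r3d',p=p)"
```

```text
[ -1.2 -10.7 -16.4] spin 0.001 tilt [ 3.0e-04  2.1e-03 -1.0e+00] tcp [492.9 184.4  63.6] w 45.8 F [0.7 7.3 2.6] t 20.2
- - 47 50 53 67 46 39 42 51 45 52 -
- - 47 51 59 64 46 34 44 47 47 50 -
```

Run:
```python
from h import *
p,d=grab_frame('wrist'); np.savez('w3d',p=p)
a=[cv2.resize(np.clip(np.load('s_%s.npz'%t)['p'][160:220,270:350].astype(float)*3,0,255).astype(np.uint8),(400,300),interpolation=cv2.INTER_CUBIC) for t in('r3b','r3c','r3d')]
a.append(cv2.resize(np.clip(p*1.3,0,255).astype(np.uint8),(400,300)))
save('r3.png',np.vstack([np.hstack(a[:2]),np.hstack(a[2:])]))
```

```text
(no output)
```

View pics/r3.png

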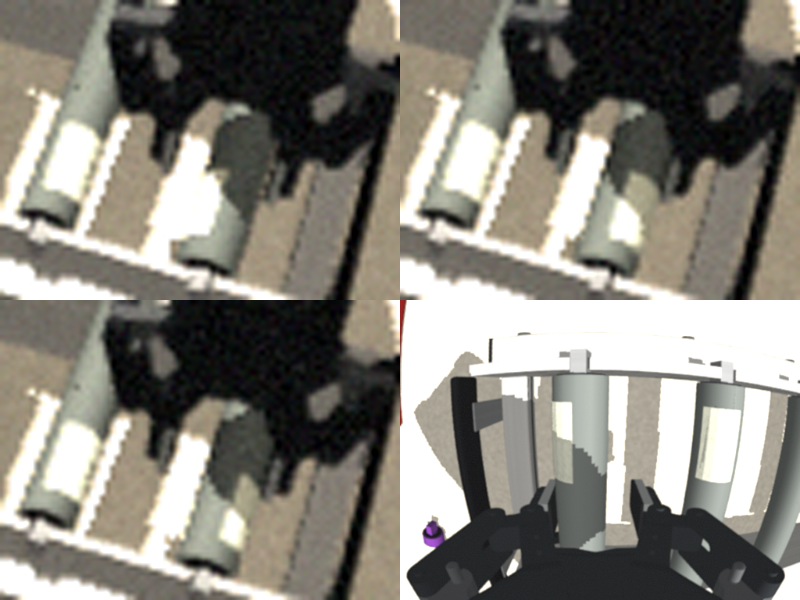

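Call:
{"name": "carry_out", "arguments": {
  "delta_pos": [
    [0,-6,0],
    [0,-8,0],
    [0,-8,-12],
    [0,-8,-23],
    [0,-3,-23],
    [0,1.5,-23],
    [0,1.5,-23],
    [0,1.5,-17],
    [0,1.5,-11],
    [0,1.5,-5],
    [0,1.5,0],
    [0,1.5,2]
  ],
  "spin": [0,0,0,0,0,0,0,0,0,0,0,0],
  "jaw": [0.54,0.54,0.54,0.54,0.54,0.54,0.54,0.54,0.54,0.54,0.54,0.54]
}}

```text
time: 21.55
position: [0.4938, 0.1845, 0.0631]
tool_rot: [1.0, 0.016, 0.002, -0.002]
contact_force: [-0.5, 10.5, 7.3]
width: 0.0462
```

```bash
python3 -c "
from h import *
delta(*roller(3),80,YAW)
for k in range(2):
  p,d=grab_frame('scene'); print(prof(p,d,3))
np.savez('s_r3e',p=p)
q,_=grab_frame('wrist'); a=np.load('w3d.npz')['p']; np.savez('w3e',p=q)
for im in (a,q): print([int(im[r,180:275].mean(-1)[::4].mean()) for r in (120,)], im[115,184:272:4].mean(-1).astype(int))"
```

```text
[ -2.  -10.7 -16.9] spin 0.002 tilt [ 0.003   0.0049 -1.    ] tcp [493.8 184.5  63.1] w 46.2 F [-0.5 10.5  7.3] t 21.55
- - 46 53 55 65 40 38 41 44 46 47 -
- - 47 51 55 66 41 36 43 48 46 50 -
[134] [130 126 133  69  88 100 112 119 126 132 138 141 143 144 146 148 144 139
 135 128 116 206]
[134] [130 127 131  72  89 102 113 119 125 131 137 140 143 145 147 149 145 139
 134 127 115 206]
```

Roller 3 jams too: the label didn't move and the force ratio Fz/N of 0.7 means the pad was slipping, as on roller 0. So 0 and 3 bind, and 1 and 2 run free. I'll grip roller 3.

Call:
{"name": "carry_out", "arguments": {
  "delta_pos": [
    [0,-8,0],
    [0,-12.5,-3],
    [0,-12.5,-7],
    [0,-12.5,-7],
    [0,-12.5,-7],
    [0,-12.5,-7],
    [0,-12.5,-7],
    [0,-12.5,-7],
    [0,-12.5,-7]
  ],
  "spin": [0,0,0,0,0,0,0,0,0],
  "jaw": [0.54,0.54,0.54,0.54,0.2,0.1,0.1,0.1,0.1]
}}

```text
time: 22.6
position: [0.4928, 0.1933, 0.0691]
tool_rot: [1.0, 0.015, 0.0, 0.0]
contact_force: [-1.9, -4.0, 4.3]
width: 0.028
```

Call:
{"name": "carry_out", "arguments": {
  "delta_pos": [
    [0,0,-5],
    [0,0,-15],
    [0,0,-30],
    [0,0,-50],
    [0,0,-70],
    [0,0,-85],
    [0,0,-85],
    [0,0,-85]
  ],
  "spin": [0,0,0,0,0,0,0,0],
  "jaw": [0.1,0.1,0.1,0.1,0.1,0.1,0.1,0.1]
}}

```text
time: 23.4
position: [0.4927, 0.1937, 0.154]
tool_rot: [1.0, 0.015, 0.0, 0.0]
contact_force: [-1.1, -0.6, -2.7]
width: 0.0283
```

```bash
python3 -c "
from h import *
a=0.1815; u=np.array([np.cos(a),np.sin(a)]); v=np.array([-np.sin(a),np.cos(a)]); B=np.array([536,-327.])
for s in (-45,45): print(B+s*v); delta(*(B+s*v),150,a)
p,d=grab_frame('scene'); np.savez('s_lift',p=p); save('lift.png',cv2.resize(p[60:260,60:400],(800,470)))"
```

```text
[ 544.12273117 -371.26083188]
[ 34.6 566.3   4.2] spin -0.152 tilt [ 5.e-04 -2.e-04 -1.e+00] tcp [492.7 193.7 154. ] w 28.3 F [-1.1 -0.6 -2.7] t 23.4
[ 527.87726883 -282.73916812]
[ 21.  477.3   4.1] spin -0.152 tilt [ 5.e-04 -2.e-04 -1.e+00] tcp [492.7 193.7 154. ] w 28.3 F [-1.1 -0.6 -2.7] t 23.4
```

View pics/lift.png

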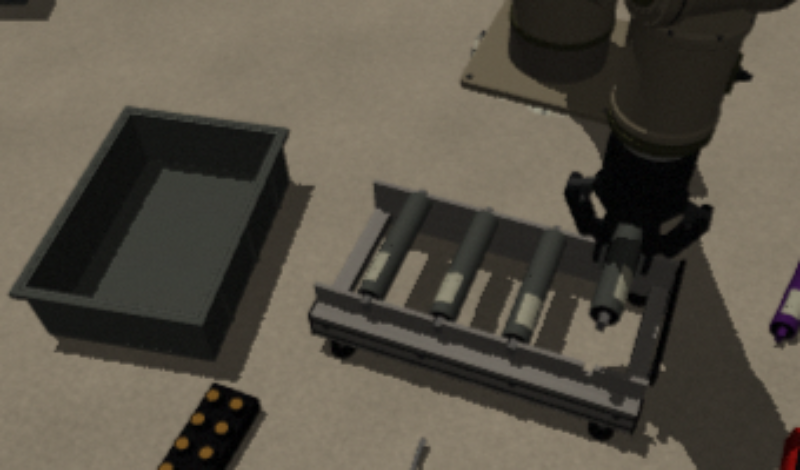

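Roller 3 is held clear at px (620,275), with the other three seated. I'll carry it to the bin.

Call:
{"name": "carry_out", "arguments": {
  "delta_pos": [
    [2,30,-5],
    [5,75,-5],
    [8,120,-5],
    [11,165,-5],
    [14,210,-5],
    [17,255,-5],
    [20,300,-5],
    [23,345,-5],
    [26,395,-5],
    [29,445,-5],
    [31,495,-5],
    [32,535,-5]
  ],
  "spin": [0,0,-0.02,-0.04,-0.06,-0.08,-0.1,-0.12,-0.14,-0.152,-0.152,-0.152],
  "jaw": [0.1,0.1,0.1,0.1,0.1,0.1,0.1,0.1,0.1,0.1,0.1,0.1]
}}

```text
time: 24.65
position: [0.5394, -0.3431, 0.1573]
tool_rot: [0.996, 0.09, -0.001, -0.0]
contact_force: [0.3, 0.5, -2.8]
width: 0.0283
```

Call:
{"name": "carry_out", "arguments": {
  "delta_pos": [
    [0,14,0],
    [0,14,0],
    [0,14,0],
    [0,14,0]
  ],
  "spin": [0,0,0,0],
  "jaw": [0.1,0.1,0.1,0.1]
}}

```text
time: 25.05
position: [0.5435, -0.3517, 0.1587]
tool_rot: [0.996, 0.092, -0.0, -0.001]
contact_force: [-0.1, 1.1, -2.3]
width: 0.0283
```

```bash
python3 -c "
from h import *
a=0.1815; v=np.array([-np.sin(a),np.cos(a)]); B=np.array([536,-327.])
delta(*(B-28*v),28,a)"
```

```text
[ -3.    2.5 130.7] spin 0.003 tilt [-4.0e-04  1.1e-03 -1.0e+00] tcp [ 543.5 -351.7  158.7] w 28.3 F [-0.1  1.1 -2.3] t 25.05
```

Call:
{"name": "carry_out", "arguments": {
  "delta_pos": [
    [0,0,35],
    [0,0,75],
    [0,0,105],
    [0,0,122],
    [0,0,130],
    [0,0,130],
    [0,0,130]
  ],
  "spin": [0,0,0,0,0,0,0],
  "jaw": [0.1,0.1,0.1,0.1,0.1,0.1,0.1]
}}

```text
time: 25.75
position: [0.5442, -0.3541, 0.0307]
tool_rot: [0.996, 0.091, 0.001, 0.001]
contact_force: [-0.6, -0.1, -2.0]
width: 0.0283
```

Call:
{"name": "carry_out", "arguments": {
  "delta_pos": [
    [0,0,0],
    [0,0,0],
    [0,0,0],
    [0,0,-30],
    [0,0,-70],
    [0,0,-110],
    [0,0,-140],
    [0,0,-140]
  ],
  "spin": [0,0,0,0,0,0,0,0],
  "jaw": [0.5,0.54,0.54,0.54,0.54,0.54,0.54,0.54]
}}

```text
time: 26.55
position: [0.5455, -0.3549, 0.1749]
tool_rot: [0.996, 0.091, 0.003, 0.003]
contact_force: [0.4, 0.1, 0.9]
width: 0.0457
```

```bash
python3 -c "
from h import *
x,y=roller(0); delta(x,y-1,150,YAW)
p,d=grab_frame('scene'); 
W=world('scene',d)*1000; a=0.1815; B=np.array([536,-327.]); q=W[...,:2]-B
X=q[...,0]*np.cos(a)+q[...,1]*np.sin(a); Y=-q[...,0]*np.sin(a)+q[...,1]*np.cos(a)
k=(abs(X)<125)&(abs(Y)<88)&(W[...,2]>14)&(W[...,2]<50); print(k.sum(), np.percentile(X[k],[5,50,95]).round(), np.percentile(Y[k],[5,50,95]).round(), np.percentile(W[...,2][k],95))"
```

```text
[   9.6 -312.6   23.1] spin 0.152 tilt [ 0.0073 -0.0047 -1.    ] tcp [ 545.5 -354.9  174.9] w 45.7 F [0.4 0.1 0.9] t 26.55
534 [-65.  15.  78.] [-35. -20. -12.] 35.98594462863705
```

Roller 3 is lying in the bin. On to roller 0.

Call:
{"name": "carry_out", "arguments": {
  "delta_pos": [
    [1,-35,0],
    [2,-80,0],
    [4,-125,0],
    [6,-170,0],
    [7,-215,5],
    [8,-260,10],
    [9,-295,25],
    [10,-312,40],
    [10,-312,45],
    [10,-312,45],
    [10,-312,45]
  ],
  "spin": [0.02,0.04,0.06,0.08,0.1,0.12,0.14,0.152,0.152,0.152,0.152],
  "jaw": [0.54,0.54,0.54,0.54,0.54,0.54,0.54,0.54,0.54,0.54,0.54]
}}

```text
time: 27.7
position: [0.4967, -0.0464, 0.124]
tool_rot: [1.0, 0.014, -0.0, 0.0]
contact_force: [0.0, -0.9, 0.1]
width: 0.0458
```

```bash
python3 -c "
from h import *
x,y=roller(0); delta(x,y-1,68,YAW)"
```

```text
[ 2.  -0.5 56. ] spin -0.002 tilt [-2.e-04 -2.e-04 -1.e+00] tcp [496.7 -46.4 124. ] w 45.8 F [ 0.  -0.9  0.1] t 27.7
```

Call:
{"name": "carry_out", "arguments": {
  "delta_pos": [
    [2,0,20],
    [2,0,42],
    [2,0,55],
    [2,0,55],
    [2,0,55],
    [2,0,55],
    [2,0,55],
    [2,0,55],
    [2,0,55]
  ],
  "spin": [0,0,0,0,0,0,0,0,0],
  "jaw": [0.54,0.54,0.54,0.54,0.2,0.1,0.1,0.1,0.1]
}}

```text
time: 28.6
position: [0.4993, -0.0466, 0.0702]
tool_rot: [1.0, 0.014, 0.001, 0.001]
contact_force: [-0.5, -5.2, 1.1]
width: 0.028
```

Call:
{"name": "carry_out", "arguments": {
  "delta_pos": [
    [0,0,-5],
    [0,0,-15],
    [0,0,-30],
    [0,0,-50],
    [0,0,-70],
    [0,0,-90],
    [0,0,-90],
    [0,0,-90]
  ],
  "spin": [0,0,0,0,0,0,0,0],
  "jaw": [0.1,0.1,0.1,0.1,0.1,0.1,0.1,0.1]
}}

```text
time: 29.4
position: [0.4988, -0.0449, 0.1595]
tool_rot: [1.0, 0.015, 0.001, 0.0]
contact_force: [0.7, 0.2, -2.6]
width: 0.028
```

```bash
python3 -c "
from h import *
a=0.1815; v=np.array([-np.sin(a),np.cos(a)]); B=np.array([536,-327.])
delta(*(B+27*v),158,a)
p,d=grab_frame('scene'); np.savez('s_lift0',p=p)
for i in range(4): print(prof(p,d,i))"
```

```text
[ 24.6 256.4   1.7] spin -0.151 tilt [ 1.3e-03 -3.0e-04 -1.0e+00] tcp [498.8 -44.9 159.5] w 28.0 F [ 0.7  0.2 -2.6] t 29.4
- - - - - - - - - - - - -
61 - 27 20 22 46 53 51 48 44 - - -
- 32 39 47 51 53 53 48 29 21 18 - -
- - - - - - - - - - - - -
```

Call:
{"name": "carry_out", "arguments": {
  "delta_pos": [
    [3,30,0],
    [7,70,0],
    [11,115,0],
    [15,160,0],
    [19,205,0],
    [23,240,0],
    [25,256,0],
    [25,256,0],
    [25,256,0],
    [25,256,0]
  ],
  "spin": [-0.02,-0.04,-0.06,-0.08,-0.11,-0.13,-0.151,-0.151,-0.151,-0.151],
  "jaw": [0.1,0.1,0.1,0.1,0.1,0.1,0.1,0.1,0.1,0.1]
}}

```text
time: 30.45
position: [0.5312, -0.2986, 0.1585]
tool_rot: [0.996, 0.091, -0.0, -0.001]
contact_force: [-0.6, 0.7, -2.1]
width: 0.0282
```

```bash
python3 -c "
from h import *
a=0.1815; v=np.array([-np.sin(a),np.cos(a)]); B=np.array([536,-327.])
delta(*(B+28*v),28,a)
q,_=grab_frame('side'); save('bin.png',np.clip(q[100:260,190:350].repeat(3,0).repeat(3,1)*1.3,0,255).astype(np.uint8))"
```

```text
[ -0.4   1.  130.5] spin 0.001 tilt [-7.e-04  1.e-03 -1.e+00] tcp [ 531.2 -298.6  158.5] w 28.2 F [-0.6  0.7 -2.1] t 30.45
```

View pics/bin.png

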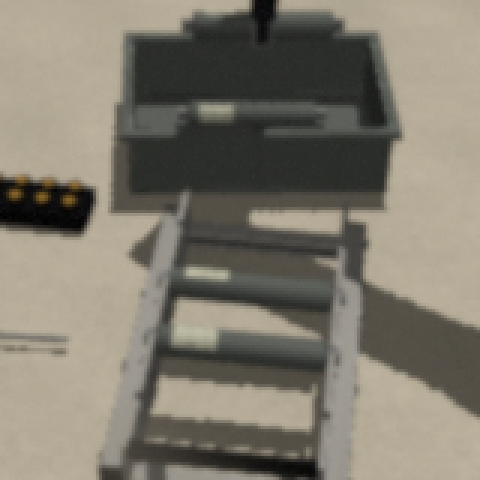

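The side view shows the first reject in the bin at (255,112) and the held roller above it at (262,25). Rollers 1 and 2 are seated at (250,285) and (245,345). I'll lower and release.

Call:
{"name": "carry_out", "arguments": {
  "delta_pos": [
    [0,0,35],
    [0,0,75],
    [0,0,105],
    [0,0,122],
    [0,0,130],
    [0,0,130],
    [0,0,130]
  ],
  "spin": [0,0,0,0,0,0,0],
  "jaw": [0.1,0.1,0.1,0.1,0.1,0.1,0.1]
}}

```text
time: 31.2
position: [0.5322, -0.3005, 0.0306]
tool_rot: [0.996, 0.09, 0.001, 0.001]
contact_force: [0.3, 0.7, -1.4]
width: 0.0282
```

Call:
{"name": "carry_out", "arguments": {
  "delta_pos": [
    [0,0,0],
    [0,0,0],
    [0,0,0],
    [0,0,-30],
    [0,0,-70],
    [0,0,-110],
    [0,0,-140],
    [0,0,-170],
    [0,0,-170],
    [0,0,-170]
  ],
  "spin": [0,0,0,0,0,0,0,0,0,0],
  "jaw": [0.45,0.5,0.5,0.5,0.5,0.5,0.5,0.5,0.5,0.5]
}}

```text
time: 32.2
position: [0.5315, -0.3003, 0.1998]
tool_rot: [0.996, 0.09, 0.001, 0.001]
contact_force: [0.5, 0.1, -0.6]
width: 0.043
```

```bash
python3 -c "
from h import *
delta(500,0,200,0)
p,_=grab_frame('scene'); q,_=grab_frame('side')
save('final.png',np.vstack([cv2.resize(p[80:250,40:440],(700,297)),cv2.resize(q[100:280,130:350],(363,297)).repeat(1,1) if 0 else cv2.copyMakeBorder(cv2.resize(q[100:280,130:350],(363,297)),0,0,0,337,0)]))"
```

```text
[  23.  -301.1   -0.5] spin 0.181 tilt [ 0.0014 -0.001  -1.    ] tcp [ 531.5 -300.3  199.8] w 43.0 F [ 0.5  0.1 -0.6] t 32.2
```

View pics/final.png

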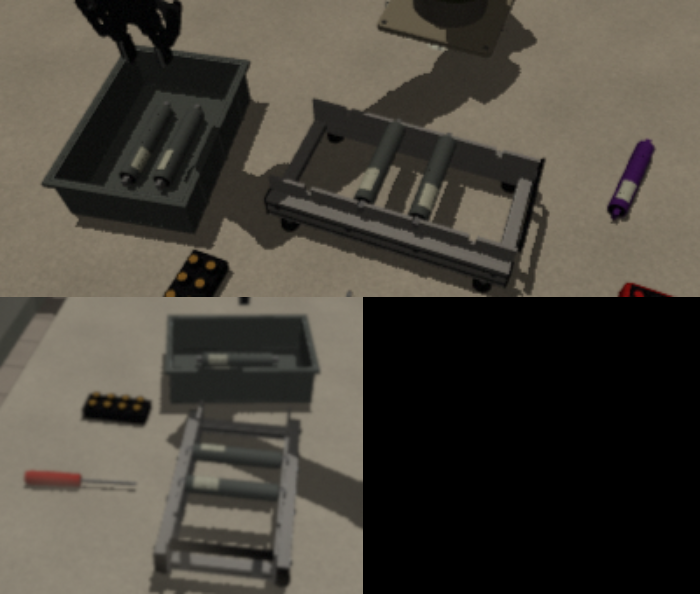

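The final picture shows two rollers in the bin at (150,145) and (180,150), and rollers 1 and 2 seated at (380,165) and (432,175). The gripper is empty and clear, and the bystanders in view look undisturbed.

```bash
python3 -c "
from cell import hand_in; print(hand_in())"
```

```text
the job is handed in; nothing more can be done
None
```

I tried all four rollers with a finger pad before lifting any. The two that bind are in the grey bin, the two sound ones are still seated, and the job was handed in at about 32 s of the 72 s allowed.

| Roller (from the bin end) | Test result | Action |
|---|---|---|
| 1 (y = -120 mm) | Jammed: the label stopped after about 0.65 rad and the pad slid on the tube | Put in bin |
| 2 (y = -40 mm) | Free: the label went round a full turn, with almost no drag | Left seated |
| 3 (y = 40 mm) | Free: the label went round a full turn, with almost no drag | Left seated |
| 4 (y = 120 mm) | Jammed: the label did not move in the last stroke and the pad slid | Put in bin |

**Last checks:** the final pictures show both rejects lying in the bin, the two sound rollers seated, and the gripper empty and clear. Only part of the multimeter was in those pictures; the other bystanders and the purple look-alike looked undisturbed.

**What went less well:**
- **End stop contact:** on the fourth roller's first stroke the tool read 40.5 N up and 29.7 N sideways. A gripper knuckle had probably reached the end stop. I don't know how much of that force was on the gripper's body, which is limited to 40 N.
- **Extra strokes on the fourth roller:** I backed off and retested it from its +y side. The first stroke there missed the tube.
- **Label angles:** by my measurement it stopped at about +65° and -53°, a little beyond the stated 0.8 rad. I put that down to measurement error and called it binding because of the hard stop and the sliding pad.

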